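Shut the garnish box and tuck its cover under the lip

ROBOT

A 7-joint arm with a two-finger parallel gripper is mounted at the origin on the work surface. World frame = base frame: x ahead of the robot, y to its left, z up, the work surface at z = 0. Lengths are in m, angles in rad, forces in N, time in s.
With the tool pointing down it reaches from about 0.425 to 0.925 m from the base axis. Payload 6.8 kg.
Tool frame: the origin (TCP) lies at the very end of the fingers, on their centre line; the grasp point (between the pads) lies 19 mm behind it; z points along the fingers, y is the line along which they close (so a half turn about z gives the same grasp; the last joint's range is limited). The gripper opens to 85 mm and grips with 20 to 120 N. Pads are 22 mm wide; open, the fingers measure 114 mm over their backs; the gripper's body (76 mm by 85 mm) begins 54 mm behind the grasp point. The pads swing forward as they close: fully open they stand 13 mm farther back than shut.
Start: joints at [1.137, 0.477, 0.022, 1.555, -0.011, 1.109, -0.083], TCP at [0.216, -0.64, 0.195] pointing down, gripper open.
Joint ranges: [-2.96, 2.96], [-0.34, 2.1], [-1.41, 1.46], [0.24, 2.44], [-1.37, 4.51], [0.17, 1.92], [-2.96, 2.96]. Speed limits (rad/s): [2.39, 2.39, 3.14, 3.14, 3.14, 3.14, 3.14].

INTERFACE

Orientations are given as a rotation vector (axis times angle).
In Python, from bench import monitor, optics, r gives the robot as it stands.
- The arm moves only by the shell command python3 -m crank 'ROWS' [OPENING] [FORCE]. ROWS is JSON, a list of rows, each a list of 2 entries, a list of its own where there are three numbers: the shift along the tool's x, y, z in cm, then the turn, a rotation vector about the tool's x, y, z in rad. A call has 1 to 5 rows; each row shifts and turns the commanded pose from where the row before left it, along the tool's axes as they then stand; what a row does not reach is not made up. A row lasts 1/10 s, in which the tool goes at most 50 mm and 8.59 degrees, less where a joint would pass 70% of its speed; a pose out of reach is approached as far as the arm can. A call is refused whole if a number of a shift passes 5 or a number of a turn 0.15, either way. A call with a gripper value outside its range is refused whole. OPENING is the finger opening in cm, from 0 to 8.54, set as the call begins (- or left out, the last holds). The fingers move at their own pace and stop on an object; FORCE is the grip in N (left out, the last holds). Time passes only in rows, so rows that do not move let the fingers close. It gives the time, the measured TCP pose, the force, the opening and the grip force at its end, in the units of the state.
- monitor.get_obs(): the state, without advancing time (a new reading comes with each control period).
- optics.grab_frame(name): name is "side" or "top" or "wrist"; returns (picture, depth): 400x640x3 uint8, red, green, blue; 400x640 float32, m along the optical axis (not along the pixel's ray), 0 where there is no reading.
- optics.camera_model(name): a dict with "vertical_fov" (degrees; the focal length in pixels is half the picture's height over the tangent of half this angle, whatever the lens; pixels are square), "cx", "cy" (the principal point, pixels), "D" ([k1, k2, p1, p2, k3] as OpenCV has them; the pictures are not rectified), "R" (3x3) and "t" (3): a world point X has camera coordinates R X + t; the wrist camera has in their place "hand_eye" (4x4, takes a point from camera to tool coordinates, whose origin is the TCP and whose axes are the flange's). Camera axes: x right, y down, z forward; pixel columns grow to the right and rows downward; lengths in m; the calibration is good to about 2 mm. A picture is of the moment at which its call begins: read the wrist's pose just before it. camera_model takes no time and is no camera call.
- r.hand_in(): hands the job in; it is judged then, once.
The state is a dict: "clock": time; "joints": joint angles; "qvel": joint speeds; "tau": joint torques, N m; "tcp_pos": TCP position; "orientation": TCP orientation; "contact_force": force on the tool from outside, world axes, zero at the start; "moment": the same for the moment, N m; "grip_width": finger opening in m; "gripper_force": force on a finger pad.
Only numpy, scipy, OpenCV 4.12 (cv2) and the standard library are available. Lean on these libraries where they do the work, as an engineer would, in place of code of your own. Each camera call takes 0.05 s, during which the arm holds its last target. There are 200 camera calls.

TASK

The steel garnish box on the food stall has been left open. Using only the fingertips or the outside of the fingers, fold its hinged cover over until it lies flat on the box, then, keeping it pressed down, push it along so that its free edge is tucked fully home beneath the box's bent-over lip and stays there, and take the hand away. Do not pinch the cover, lift nothing, and leave the other things on the counter where they stand.

Things in the scene. Friction and masses are not known exactly. Their poses are not given: they have to be found in the camera images.
- garnish_box: Open sheet-steel box of limes and chillies, fixed to the counter, 176 mm long, 124 wide, side walls 60 high (the shut cover lies on them). Origin: on the counter, mid-width. Own x axis: level along its length, from hinge end (x = -85 mm) to lip end (x = 91 mm), the way the cover folds and is then pushed; z up.
- lip_mouth (a point): Mid-width point in the mouth of the retaining lip, 66.5 mm above the counter, x = 64 mm in the box frame; axes as the box. The lip is a sheet 124 mm wide bent back from the end wall towards the hinge: flat from x = 91 to 72 mm, underside 67.5 and top 70.5 mm above the counter, then flared up to about 74 mm at x = 64 mm.
- hinge_bar (a joint): Slide of the cover's hinge bar along the box's x axis, in m: 0 = drawn back, 0.026 = home against its stop. The hinge axis is level, across the box, 62 mm above the counter, at x = -75 mm + this value. Stays where it is left; takes about 4 N to push.
- cover (a joint): Angle of the cover about the hinge axis, rad: 0 = flat on the box, 1.57 = upright, 2.35 = leaning back, open as far as it goes. A weak spring wants it open at about 2.0 (some 1 N at the free edge holds it down), so it rises again unless held or tucked.
- cover_outer: Outer skin (top when shut) of the aluminium cover: 122 mm wide, 4 thick, free edge 130 mm from the hinge axis. A thumb step crosses its width: a face 9.5 mm high, 95 mm from the axis, facing the hinge, then sloping to the skin at about 117 mm. Origin on the hinge axis, mid-width, x to the free edge, z out of the outer face (face at z = 2 mm).
- cover_inner: Inner lining of the same cover, the face turned to the garnish when shut; it starts 5 mm inside the free edge. Origin and axes as cover_outer. Fingers on both skins at once count as pinching the cover.
- step_foot (a point): Foot of the thumb step on the outer face, middle of the cover's width, 95 mm from the hinge axis. Axes as cover_outer.
- cover_edge (a point): Middle of the cover's free edge, 130 mm from the hinge axis. Axes as cover_outer.
- sauce_bottle: Brown glass bottle with white cap, 60 mm across, 200 mm high. Origin: centre of its underside, on the counter. A bystander.
- pickle_jar: Green glass jar with steel lid, 76 mm across, 110 mm high. Origin: centre of its underside. A bystander.
- mug: White mug, 76 mm across, 85 mm high, with a handle. Origin: centre of its underside. A bystander.
- dip_bowl: Small steel bowl, 76 mm across, 35 mm high, standing close to one long side of the garnish box. Origin: centre of its underside. A bystander.
- spice_jar: Small glass jar with dark lid, 52 mm across, 70 mm high, close to the other long side of the box. Origin: centre of its underside. A bystander.
- chopping_block: Round wooden chopping block, 200 mm across, 50 mm high. Origin: centre of its underside. A bystander.
- spatula: Spatula, 260 mm long, lying flat. Origin: on the counter, under its middle. A bystander.
- skewer_cup: Grey cup, 72 mm across, 100 mm high. Origin: centre of its underside. A bystander.

How it is judged:
On the way, in this order (a step that is already met when the one before it is completed fails the run):
1. the cover is folded down on the box, its edge still clear of the lip (hinge below 0.15 rad, slide below 13 mm) (value of joint cover below 0.15 rad and value of joint hinge_bar below 0.013 m), for 0.05 s.
2. its edge is pushed beneath the lip (hinge below 0.06 rad, slide beyond 19 mm) (value of joint cover below 0.06 rad and value of joint hinge_bar above 0.019 m), for 0.1 s.
At the end, for the whole second after the job is handed in: The cover lies flat (within 0.06 rad), its hinge bar is pushed more than 19 mm of its 26 mm, its edge is more than 9 mm past the lip's mouth and beneath the lip, and it stays so untouched (all of step 2 and x of cover_edge in the frame of lip_mouth above 0.009 m and z of cover_edge in the frame of lip_mouth below 0.003 m).
It fails at once if the cover is pinched: fingers press on both its outer and inner skin (contact force between the fingers and cover_outer above 1 N and contact force between the fingers and cover_inner above 1 N).
It fails at once if a loose thing on the counter is displaced or lifted by more than 25 mm (distance of any of sauce_bottle, pickle_jar, mug, dip_bowl, spice_jar, chopping_block, spatula, skewer_cup from where it was at the start of the episode above 0.025 m).
It also fails if it takes over 48 s, if anything falls off the work surface, if the arm or the gripper's body presses on something with over 40 N, if the wrist force passes 120 N, or if a joint passes its speed limit or range.

## Working session

There is one attempt and no reset: what is moved stays moved. The work goes in short steps, Python scripts to look and compute and a shell command to move; the robot and the scene stay as the last step left them, time stands still between calls to the robot, and variables do not carry over. Pictures are saved under pics/ and viewed, at most 10 in all, crops included, and the job is handed in when it is done.

```bash
mkdir -p pics; cat > h.py <<'E'
import numpy as np, cv2
from bench import monitor, optics, r
from scipy.spatial.transform import Rotation as Ro
def cloud(name):
    o=monitor.get_obs(); im,d=optics.grab_frame(name); c=optics.camera_model(name)
    f=200/np.tan(np.radians(c["vertical_fov"])/2)
    K=np.array([[f,0,c["cx"]],[0,f,c["cy"]],[0,0,1.]])
    v,u=np.mgrid[0:400,0:640]
    p=cv2.undistortPoints(np.stack([u,v],-1).reshape(-1,1,2).astype(np.float64),K,np.array(c["D"],float)).reshape(400,640,2)
    X=np.dstack([p[...,0]*d,p[...,1]*d,d]).astype(float)
    if "R" in c: W=(X-np.array(c["t"]))@np.array(c["R"])
    else:
        H=np.array(c["hand_eye"]); T=X@H[:3,:3].T+H[:3,3]
        W=T@Ro.from_rotvec(o["orientation"]).as_matrix().T+o["tcp_pos"]
    W[d==0]=np.nan
    return im,d,W
E
python3 - <<'E'
from h import *
print(monitor.get_obs())
for n in("top","side"):
    im,d,W=cloud(n); cv2.imwrite(f"pics/{n}0.png",im[...,::-1]); np.save(f"{n}0.npy",W)
E
```

```text
{'clock': 0.0, 'joints': array([ 1.13689901,  0.47780617,  0.02231789,  1.5564562 , -0.01150023,
        1.10930674, -0.08306603]), 'qvel': array([-8.83709106e-04, -2.05477605e-03, -4.87542705e-04,  1.12378777e-05,
       -3.98297781e-04,  1.21703768e-03,  1.01167875e-03]), 'tau': array([-8.51569657e-04, -5.96450114e+01,  1.60730269e+00, -2.81194085e+01,
        1.25252159e-02,  9.22719715e-03, -3.54799454e-05]), 'tcp_pos': array([ 0.21582385, -0.63886279,  0.19351929]), 'orientation': array([-3.09820773e+00, -5.09325007e-01,  6.67331011e-04]), 'contact_force': array([ 0.6382991 ,  0.41739246, -0.1058166 ]), 'moment': array([-0.05120383,  0.0324781 , -0.03772666]), 'gripper_force': 0.0, 'grip_width': 0.08578592334783826}
```

View pics/top0.png

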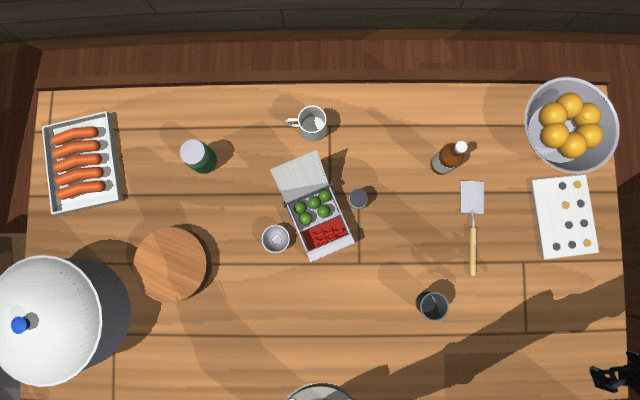

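View pics/side0.png

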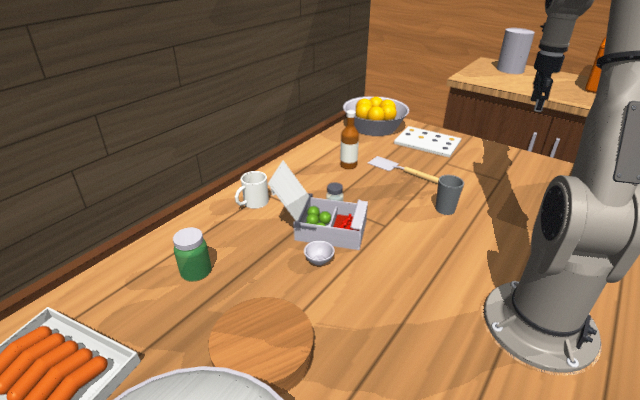

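The top view shows the box at about (315,210). The open cover leans away from the robot, with its free edge from (271,170) to (320,152) and its hinge near (288,207)–(335,186). The lip runs (308,261)–(355,243), nearest the robot. The dip bowl is at (276,238) and the spice jar at (359,199). The side view agrees.

```bash
cat > m.py <<'E'
from h import *
W=np.load("top0.npy")
for n,(u,v) in dict(edgeL=(273,171),edgeR=(318,154),midcover=(303,178),hinL=(291,205),hinR=(333,188),lipL=(309,259),lipR=(352,244),lipm=(331,250),bowl=(276,238),spice=(359,197),mug=(313,120),bottle=(461,148)).items(): print(n,W[v,u].round(4))
# lip top: height 0.066..0.076 within box area
P=W[145:265,265:360].reshape(-1,3); P=P[~np.isnan(P).any(1)]
L=P[(P[:,2]>.066)&(P[:,2]<.078)]; print("z66-78",len(L),L.min(0),L.max(0))
B=W[185:265,280:360].reshape(-1,3); B=B[(B[:,2]>.052)&(B[:,2]<.08)]
for S in (B,):
    rc=cv2.minAreaRect(S[:,:2].astype(np.float32)); print(rc); print(cv2.boxPoints(rc))
# cover plane: 
C=W[160:195,285:320].reshape(-1,3); C=C[C[:,2]>.07]; c=C.mean(0); n=np.linalg.svd(C-c)[2][2]; print("cover",c,n*np.sign(n[2]))
E
python3 m.py
```

```text
edgeL [0.66   0.1045 0.165 ]
edgeR [0.7405 0.0013 0.0011]
midcover [0.6513 0.0356 0.1165]
hinL [0.5971 0.0758 0.0047]
hinR [ 0.644  -0.0399  0.0014]
lipL [0.4498 0.023  0.0727]
lipR [ 0.4885 -0.0887  0.036 ]
lipm [ 0.4724 -0.0332  0.0722]
bowl [0.5066 0.1155 0.0117]
spice [ 0.6089 -0.1068  0.0695]
mug [0.8387 0.0151 0.0024]
bottle [ 0.7042 -0.3384  0.2017]
z66-78 877 [ 0.44470122 -0.10706335  0.06603405] [0.65156532 0.09091655 0.07799453]
((0.5595068335533142, -0.02875523269176483), (0.1774531900882721, 0.1989370882511139), 22.886056900024414)
[[ 0.4390815   0.0283774 ]
 [ 0.5164481  -0.15489937]
 [ 0.6799322  -0.08588786]
 [ 0.6025656   0.09738891]]
cover [0.65402299 0.03869114 0.12101355] [-0.76144597 -0.32046042  0.56347596]
```

```bash
cat > m2.py <<'E'
from h import *
W=np.load("top0.npy")
L=W[225:265,295:360].reshape(-1,3); L=L[(L[:,2]>.0655)&(L[:,2]<.078)]
rc=cv2.minAreaRect(L[:,:2].astype(np.float32)); print("lip rect",rc)
C=W[160:200,280:325].reshape(-1,3); C=C[(C[:,2]>.075)]
c=np.median(C,0); n=np.linalg.svd(C-C.mean(0))[2][2]; C=C[abs((C-C.mean(0))@n)<.006]; n=np.linalg.svd(C-C.mean(0))[2][2]; n*=np.sign(n[2]); print(len(C),n,"theta",np.arctan2(np.hypot(*n[:2]),-n[2]))
for yaw in (np.degrees(np.arctan2(n[1],n[0])),-157.1):
    a=np.radians(yaw); ex=np.array([np.cos(a),np.sin(a)]); ey=np.array([-ex[1],ex[0]])
    lx=L[:,:2]@ex; ly=L[:,:2]@ey; q=np.percentile
    ox=q(lx,99.5)-.091; oy=(q(ly,.5)+q(ly,99.5))/2
    cy=C[:,:2]@ey
    print(yaw,"lip x",q(lx,[.5,99.5]),"y",q(ly,[.5,99.5]),"cover y mid",(q(cy,.5)+q(cy,99.5))/2,"w",q(cy,99.5)-q(cy,.5))
    o=ox*ex+oy*ey; print("origin",o, "edge top z",q(C[:,2],99.8),"edge boxx",q(C[:,:2]@ex,.3)-ox)
    m=C.mean(0); # where plane reaches z .062
    t=(m[2]-.062)/ (-n[2]) ; hx=m[:2]@ex-ox + (m[2]-.062)*n[2]/np.hypot(*n[:2]); print("hinge x on inner plane",hx)
E
python3 m2.py
```

```text
lip rect ((0.5006279349327087, -0.022569522261619568), (0.0768335685133934, 0.12390874326229095), 21.170438766479492)
1411 [-0.76079946 -0.32026269  0.5644608 ] theta 2.1705762246768248
-157.17107484912606 lip x [-0.44298314 -0.41586018] y [0.15318224 0.27589484] cover y mid 0.21456792583425288 w 0.11920175066763405
origin [ 0.55039337 -0.0010811 ] edge top z 0.1719254872604197 edge boxx -0.14762255847349626
hinge x on inner plane -0.07062922226404125
-157.1 lip x [-0.44272424 -0.41560603] y [0.15371767 0.27641739] cover y mid 0.21532184724632125 w 0.1192159431540778
origin [ 0.55036601 -0.00098453] edge top z 0.1719254872604197 edge boxx -0.14764096946904504
hinge x on inner plane -0.0706170052114479
```

```bash
python3 -m crank '[[[0,0,-5],[0,0,0]],[[0,0,-5],[0,0,0]],[[0,0,0],[0,0,0]]]' 0 20
```

```text
clock: 0.4
tcp_pos: [0.2173, -0.643, 0.3025]
orientation: [3.088, 0.507, 0.005]
contact_force: [1.0, -1.1, -0.3]
grip_width: 0.0443
gripper_force: 0.0
```

```bash
cat > s.py <<'E'
from h import *
o=monitor.get_obs(); a=np.radians(-157.15); ex=np.array([np.cos(a),np.sin(a)]); ey=np.array([-ex[1],ex[0]])
p=o["tcp_pos"]; q=p[:2]-[.5504,-.001]; R=Ro.from_rotvec(o["orientation"]).as_matrix(); f=o["contact_force"]
print("t",round(o["clock"],2),"box mm",(1e3*np.array([q@ex,q@ey,p[2]])).round(1),"toolx yaw",np.degrees(np.arctan2(R[1,0],R[0,0])).round(2),"z",R[:,2].round(3),"F box",np.array([f[:2]@ex,f[:2]@ey,f[2]]).round(1),"gw",round(o["grip_width"],4))
E
python3 -m crank '[[[4,-2.6,0],[0,0,-0.073]],[[4.1,-2.6,0],[0,0,0]],[[4.1,-2.6,0],[0,0,0]],[[4.1,-2.6,0],[0,0,0]],[[4.1,-2.6,0],[0,0,0]]]'
python3 -m crank '[[[4.1,-2.6,0],[0,0,0]],[[4.1,-2.6,0],[0,0,0]],[[4.1,-2.6,0],[0,0,0]],[[4.1,-2.6,0],[0,0,0]],[[4.1,-2.6,0],[0,0,0]]]'
python3 s.py
```

```text
clock: 0.9
tcp_pos: [0.3571, -0.4407, 0.2941]
orientation: [-3.079, -0.622, 0.0]
contact_force: [0.5, -0.5, -0.7]
grip_width: 0.0003
gripper_force: 0.0
clock: 1.4
tcp_pos: [0.4954, -0.2414, 0.2943]
orientation: [3.079, 0.622, -0.0]
contact_force: [1.1, -0.1, -0.1]
grip_width: -0.0002
gripper_force: 0.0
t 1.4 box mm [144.  200.2 294.3] toolx yaw 22.83 z [-0. -0. -1.] F box [-0.9  0.5 -0.1] gw -0.0002
```

```bash
python3 -m crank '[[[4.1,-2.4,0],[0,0,0]],[[4.1,-2.4,0],[0,0,0]],[[4.1,-2.4,0],[0,0,0]],[[4.1,-2.4,0],[0,0,0]],[[4.1,-2.4,0],[0,0,0]]]'
python3 -m crank '[[[4,-2.4,0],[0,0,0]],[[4,-2.4,0],[0,0,0]],[[4,-2,0],[0,0,0]],[[0,0,0],[0,0,0]],[[0,0,0],[0,0,0]]]'
python3 s.py
```

```text
clock: 1.9
tcp_pos: [0.6378, -0.0515, 0.294]
orientation: [3.079, 0.622, -0.001]
contact_force: [1.4, -0.2, 0.6]
grip_width: 0.0
gripper_force: 0.0
clock: 2.4
tcp_pos: [0.7212, 0.0576, 0.293]
orientation: [-3.078, -0.626, 0.003]
contact_force: [-0.4, -0.8, 0.0]
grip_width: 0.0
gripper_force: 0.0
t 2.4 box mm [-180.2   12.3  293. ] toolx yaw 22.97 z [-0.002  0.    -1.   ] F box [0.7 0.6 0. ] gw 0.0
```

```bash
python3 -m crank '[[[0.2,-1.2,4],[0,0,0]],[[0,0,4],[0,0,0]],[[0,0,4],[0,0,0]],[[0,0,3.6],[0,0,0]],[[0,0,0],[0,0,0]]]'
python3 s.py
```

```text
clock: 2.9
tcp_pos: [0.7141, 0.0646, 0.1327]
orientation: [3.079, 0.619, -0.017]
contact_force: [-1.0, 0.4, -0.8]
grip_width: -0.0001
gripper_force: 0.0
t 2.9 box mm [-176.3    3.1  132.7] toolx yaw 22.73 z [-0.01  -0.003 -1.   ] F box [ 0.8 -0.8 -0.8] gw -0.0001
```

```bash
python3 -m crank '[[[-1.2,-0.1,-0.4],[0,0,0]],[[-1.2,0,0],[0,0,0]],[[-1.2,0,0],[0,0,0]],[[-1.2,0,0],[0,0,0]],[[-1.2,0,0],[0,0,0]]]'
python3 s.py
python3 -m crank '[[[-1,0,0],[0,0,0]],[[-1,0,0],[0,0,0]],[[-0.8,0,0],[0,0,0]],[[0,0,0],[0,0,0]]]'
python3 s.py
```

```text
clock: 3.4
tcp_pos: [0.6636, 0.045, 0.1463]
orientation: [3.079, 0.62, 0.008]
contact_force: [-1.1, -0.4, -0.4]
grip_width: -0.0005
gripper_force: 0.0
t 3.4 box mm [-122.2    1.6  146.3] toolx yaw 22.79 z [ 0.005 -0.    -1.   ] F box [ 1.2 -0.  -0.4] gw -0.0005
clock: 3.8
tcp_pos: [0.6361, 0.0342, 0.1427]
orientation: [3.079, 0.621, -0.001]
contact_force: [1.0, 0.1, 0.3]
grip_width: 0.0001
gripper_force: 0.0
t 3.8 box mm [-92.7   0.9 142.7] toolx yaw 22.82 z [-0.    -0.001 -1.   ] F box [-0.9  0.3  0.3] gw 0.0001
```

```bash
python3 - <<'E'
from h import *
im,d,W=cloud("side"); cv2.imwrite("pics/s1.png",cv2.resize(im[100:290,200:440,::-1],None,fx=3,fy=3))
E
```

```text
(no output)
```

View pics/s1.png

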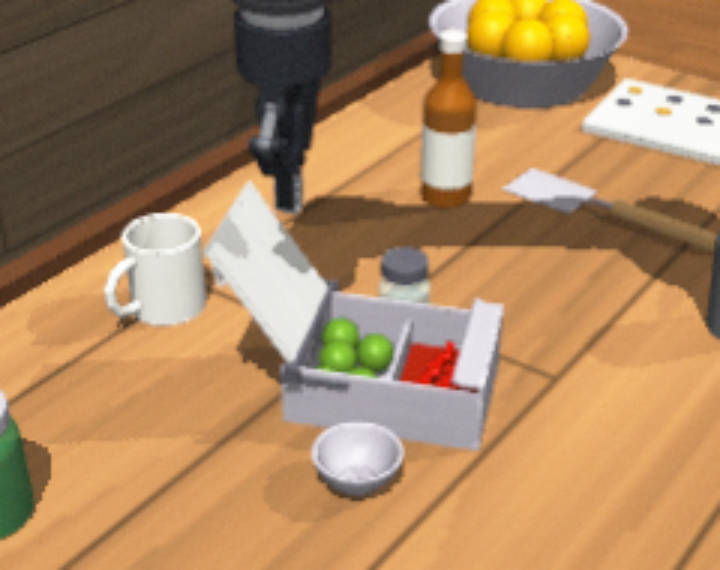

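The crop shows the cover still leaning open, its top edge from (210,245) to (250,185). The fingertip at (290,205) seems to be on the inner side, so I'll check the pose against depth.

```bash
cat > box.py <<'E'
from h import *
a=np.radians(-157.15); ex=np.array([np.cos(a),np.sin(a)]); ey=np.array([-ex[1],ex[0]])
def tobox(W):
    q=W[...,:2]-[.5504,-.001]; return 1e3*np.dstack([q@ex,q@ey,W[...,2]])
E
python3 - <<'E'
from box import *
c=optics.camera_model("side"); f=200/np.tan(np.radians(c["vertical_fov"])/2)
K=np.array([[f,0,c["cx"]],[0,f,c["cy"]],[0,0,1.]])
p=monitor.get_obs()["tcp_pos"]
print(cv2.projectPoints(p.reshape(1,3),cv2.Rodrigues(np.array(c["R"]))[0],np.array(c["t"],float),K,np.array(c["D"],float))[0])
im,d,W=cloud("side"); B=tobox(W)
for n,(u,v) in dict(tip=(290,200),tip2=(290,180),edgeN=(216,245),edgeF=(250,192),mid=(262,250)).items(): print(n,B[100+v//3,200+u//3].round(0))
im,d,W=cloud("top"); B=tobox(W); cv2.imwrite("pics/t1.png",cv2.resize(im[100:280,220:400,::-1],None,fx=3,fy=3))
E
```

```text
[[[296.23763818 181.905463  ]]]
tip [-88. -15. 199.]
tip2 [-87. -15. 217.]
edgeN [-142.  -46.  166.]
edgeF [-141.   42.  167.]
mid [-120.    4.  134.]
```

View pics/t1.png

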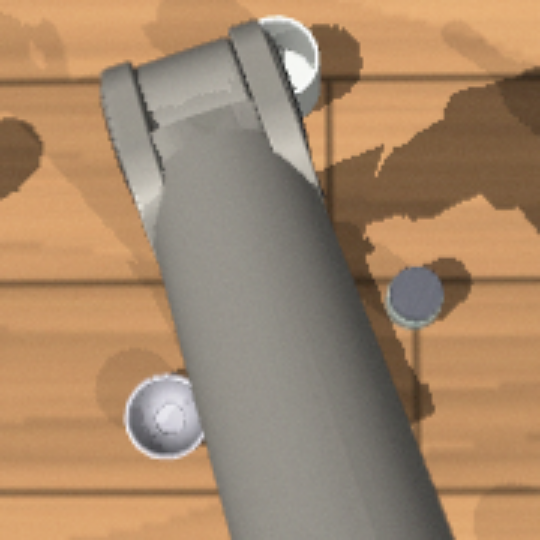

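The top view is blocked by the forearm. In the side view the visible fingertip is at z≈195 mm, but the state says 143 mm, so I need to find out why.

```bash
python3 - <<'E'
from box import *
o=monitor.get_obs(); R=Ro.from_rotvec(o["orientation"]).as_matrix()
def tool(W): return 1e3*((W-o["tcp_pos"])@R)
im,d,W=cloud("side"); T=tool(W).reshape(-1,3); S=T[(abs(T[:,0])<60)&(abs(T[:,1])<60)&(T[:,2]<60)&(T[:,2]>-250)]
for z in range(-250,60,10):
    s=S[(S[:,2]>=z)&(S[:,2]<z+10)]
    if len(s): print(z,len(s),s.min(0).round(0)[:2],s.max(0).round(0)[:2])
im,d,W=cloud("wrist"); cv2.imwrite("pics/w1.png",im[...,::-1]); np.save("w1.npy",W)
print("wrist z pct",np.nanpercentile(W[...,2],[1,5,25,50,75,95]).round(3)); print("tool z of near pts",np.nanpercentile(tool(W)[d<.2],[0,5,50,95,100]) if (d[d>0]<.2).any() else None, d[d>0].min())
W0=np.load("side0.npy"); P=np.array([.216,-.64]); Q=W0.reshape(-1,3); Q=Q[np.hypot(*(Q[:,:2]-P).T)<.09]; print("start pts near tool, low z",np.sort(Q[Q[:,2]>.03][:,2])[:5])
E
```

```text
-250 165 [-40. -42.] [34. 11.]
-240 156 [-40. -41.] [36.  9.]
-230 84 [-41. -41.] [34.  2.]
-220 154 [-35. -40.] [35. 23.]
-210 148 [-39. -41.] [36. 19.]
-200 135 [-39. -40.] [30. -0.]
-190 128 [-38. -41.] [32. -1.]
-180 122 [-38. -42.] [34. -0.]
-170 55 [-36. -41.] [28. -4.]
-160 56 [-12. -40.] [9. 4.]
-150 97 [-21. -48.] [18. 18.]
-140 96 [-20. -59.] [19. 54.]
-130 71 [-18. -60.] [16. 60.]
-120 68 [-18. -58.] [16. 55.]
-110 61 [-18. -50.] [11. 45.]
-100 39 [-13. -42.] [10. 42.]
-90 39 [-14. -34.] [11. 27.]
-80 17 [-12. -14.] [7. 7.]
-70 38 [-12. -15.] [9. 6.]
-60 35 [-12. -15.] [10.  5.]
-50 23 [-12. -14.] [11.  5.]
-40 4 [-8. -7.] [ 2. -4.]
-30 128 [ 43. -59.] [55. 59.]
-20 111 [ 36. -60.] [47. 60.]
-10 115 [ 29. -59.] [45. 59.]
0 108 [ 23. -60.] [42. 59.]
10 112 [ 15. -59.] [26. 57.]
20 103 [  8. -59.] [18. 57.]
30 109 [  1. -60.] [12. 58.]
40 100 [ -5. -60.] [ 6. 57.]
50 104 [-12. -60.] [-1. 59.]
wrist z pct [-0.001 -0.001 -0.     0.001  0.051  0.266]
tool z of near pts [-137.38320176 -125.91229395   -3.17601052   45.52772147   62.16772334] 0.055671457
start pts near tool, low z [0.24422351 0.24454758 0.24526951 0.24614464 0.24635705]
```

View pics/w1.png

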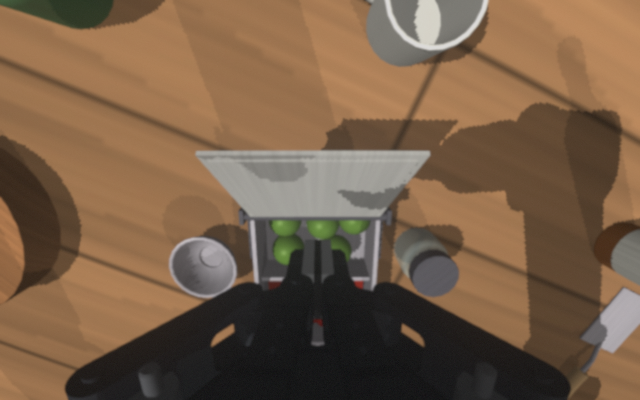

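The wrist view shows the table and box correctly placed. The closed fingers, around (318,345), really end about 38 mm behind the reported TCP, so the hand passed over the cover without touching it. I'll use true tip z = reported z + 38 mm, go back over, and come down lower behind the cover.

```bash
python3 -m crank '[[[0,0,-4],[0,0,0]],[[4,0,-2],[0,0,0]],[[5,0,0],[0,0,0]],[[1,0,2],[0,0,0]],[[0,0,4.5],[0,0,0]]]'
python3 -m crank '[[[0,0,4],[0,0,0]],[[0,0,0],[0,0,0]],[[0,0,0],[0,0,0]]]'
python3 s.py
```

```text
clock: 4.55
tcp_pos: [0.7343, 0.0768, 0.1407]
orientation: [-3.078, -0.624, -0.015]
contact_force: [0.4, 0.3, -1.5]
grip_width: 0.0
gripper_force: 0.0
clock: 4.85
tcp_pos: [0.7292, 0.0739, 0.0976]
orientation: [-3.079, -0.622, 0.002]
contact_force: [0.4, -0.8, 0.7]
grip_width: -0.0
gripper_force: 0.0
t 4.85 box mm [-193.9    0.4   97.6] toolx yaw 22.86 z [-0.001  0.    -1.   ] F box [-0.1  0.9  0.7] gw -0.0
```

```bash
python3 -m crank '[[[-1.5,0,0],[0,0,0]],[[-1,0,0],[0,0,0]],[[-0.8,0,0],[0,0,0]],[[-0.8,0,0],[0,0,0]],[[-0.8,0,0],[0,0,0]]]'; python3 s.py
python3 -m crank '[[[-0.8,0,0],[0,0,0]],[[-0.8,0,0],[0,0,0]],[[-0.8,0,0],[0,0,0]],[[-0.8,0,0],[0,0,0]],[[-0.8,0,0],[0,0,0]]]'; python3 s.py
python3 - <<'E'
from h import *
im,d,W=cloud("side"); cv2.imwrite("pics/s2.png",cv2.resize(im[120:290,220:420,::-1],None,fx=2.5,fy=2.5))
E
```

```text
clock: 5.35
tcp_pos: [0.6858, 0.0552, 0.0997]
orientation: [-3.079, -0.622, -0.009]
contact_force: [4.8, 1.2, 7.0]
grip_width: -0.0002
gripper_force: 0.2
t 5.35 box mm [-146.6    0.8   99.7] toolx yaw 22.85 z [ 0.005  0.001 -1.   ] F box [-4.9  0.7  7. ] gw -0.0002
clock: 5.85
tcp_pos: [0.6562, 0.0424, 0.1051]
orientation: [-3.078, -0.623, -0.033]
contact_force: [11.2, 4.5, 28.3]
grip_width: -0.0001
gripper_force: 0.8
t 5.85 box mm [-114.4    1.1  105.1] toolx yaw 22.89 z [ 0.02   0.005 -1.   ] F box [-12.    0.2  28.3] gw -0.0001
```

View pics/s2.png

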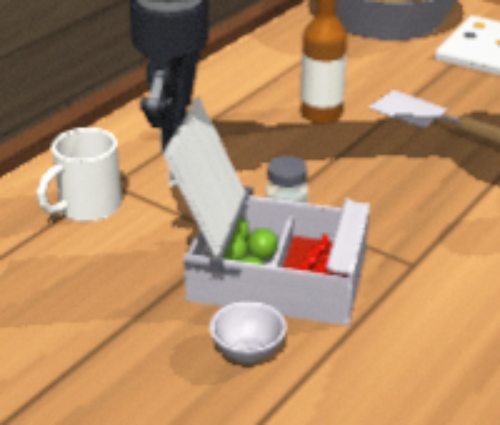

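The cover is up to about 115°, but it's catching: the knob on the hinge bar is now near (213,262) in the crop, roughly 20 mm farther along than before. The thumb step probably came up under the fingertip. I'll back off, go over the top and measure the slide.

```bash
python3 -m crank '[[[0.5,0,-1.5],[0,0,0]],[[3,0,-2],[0,0,0]],[[0,0,-4],[0,0,0]],[[0,0,-4],[0,0,0]],[[-4,0,-1.5],[0,0,0]]]'
python3 -m crank '[[[-5,0,0],[0,0,0]],[[-5,0,0],[0,0,0]],[[0,0,0],[0,0,0]],[[0,0,0],[0,0,0]]]'
python3 s.py
python3 - <<'E'
from box import *
im,d,W=cloud("wrist"); cv2.imwrite("pics/w2.png",im[...,::-1]); B=tobox(W); np.save("w2.npy",B)
B0=tobox(np.load("w1.npy")[...])
for n,b in (("before",B0),("now",B)):
    P=b.reshape(-1,3); P=P[(abs(P[:,1])<50)&(P[:,2]>75)&(P[:,2]<200)&(P[:,0]<-35)&(P[:,0]>-200)]
    for _ in range(4):
        m=np.polyfit(P[:,2],P[:,0],1); e=abs(P[:,0]-np.polyval(m,P[:,2])); P=P[e<max(4,np.percentile(e,90))]
    th=np.arctan2(1,m[0]); h=np.polyval(m,62)-2/np.sin(th); print(n,len(P),"theta",th,"hinge x",h,"slide",h+75,"zmax",P[:,2].max())
E
```

```text
clock: 6.4
tcp_pos: [0.6469, 0.0404, 0.232]
orientation: [-3.077, -0.626, -0.014]
contact_force: [0.5, 0.2, 0.2]
grip_width: 0.0003
gripper_force: 0.0
clock: 6.8
tcp_pos: [0.5495, -0.0025, 0.2281]
orientation: [3.079, 0.62, 0.001]
contact_force: [0.7, -0.2, 1.0]
grip_width: 0.0
gripper_force: 0.0
t 6.8 box mm [  1.4   1.  228.1] toolx yaw 22.77 z [ 0.001 -0.001 -1.   ] F box [-0.6  0.4  1. ] gw 0.0
before 9682 theta 2.177507422280914 hinge x -72.60546249270139 slide 2.394537507298608 zmax 171.86453696704226
now 6782 theta 1.9637647664899867 hinge x -48.17744413562956 slide 26.822555864370443 zmax 185.4671662251095
```

View pics/w2.png

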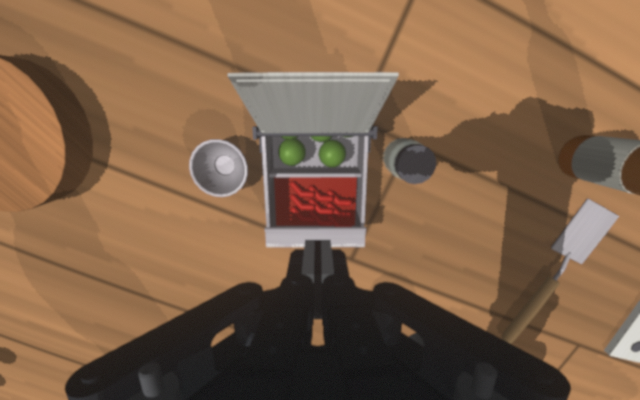

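Fit: θ=1.96 and slide ≈25 mm, so the bar was driven home. The wrist picture shows the box clear, with the hinge line at v≈132 and the lip at v≈237. I'll draw the bar back by pushing only on the inner face until the cover reaches its open stop and the bar slides.

```bash
python3 -m crank '[[[0,0,5],[0,0,0]],[[0,0,5],[0,0,0]],[[0,0,5],[0,0,0]],[[1,0,2],[0,0,0]],[[1,0,0],[0,0,0]]]'
python3 -m crank '[[[1,0,0],[0,0,0]],[[1,0,0],[0,0,0]],[[1,0,0],[0,0,0]],[[1,0,0],[0,0,0]],[[0.5,0,0],[0,0,0]]]'
python3 s.py
python3 -m crank '[[[0.6,0,0],[0,0,0]],[[0.6,0,0],[0,0,0]],[[0.6,0,0],[0,0,0]]]'
python3 s.py
```

```text
clock: 7.35
tcp_pos: [0.5677, 0.007, 0.054]
orientation: [-3.077, -0.624, 0.009]
contact_force: [-0.4, -0.8, 0.1]
grip_width: 0.0
gripper_force: 0.0
clock: 7.85
tcp_pos: [0.6118, 0.0243, 0.0584]
orientation: [3.079, 0.623, 0.003]
contact_force: [-1.4, -0.0, -0.9]
grip_width: -0.0001
gripper_force: 0.2
t 7.85 box mm [-66.4   0.6  58.4] toolx yaw 22.87 z [ 0.002  0.    -1.   ] F box [ 1.3 -0.5 -0.9] gw -0.0001
clock: 8.15
tcp_pos: [0.6264, 0.0303, 0.0577]
orientation: [3.079, 0.622, -0.003]
contact_force: [-4.0, -0.9, 5.5]
grip_width: -0.0001
gripper_force: 3.4
t 8.15 box mm [-82.2   0.7  57.7] toolx yaw 22.83 z [-0.001 -0.001 -1.   ] F box [ 4.1 -0.7  5.5] gw -0.0001
```

```bash
python3 -m crank '[[[0.5,0,0],[0,0,0]],[[0.5,0,0],[0,0,0]],[[0.4,0,0],[0,0,0]],[[0,0,0],[0,0,0]]]'
python3 s.py
cat > cov.py <<'E'
from box import *
import sys
im,d,W=cloud(sys.argv[1]); b=tobox(W)
if len(sys.argv)>2: cv2.imwrite(f"pics/{sys.argv[2]}.png",im[...,::-1])
P=b.reshape(-1,3); P=P[(abs(P[:,1])<50)&(abs(P[:,1])>22)&(P[:,2]>75)&(P[:,2]<200)&(P[:,0]<-35)&(P[:,0]>-200)]
for _ in range(4):
    m=np.polyfit(P[:,2],P[:,0],1); e=abs(P[:,0]-np.polyval(m,P[:,2])); P=P[e<max(4,np.percentile(e,90))]
th=np.arctan2(1,m[0]); h=np.polyval(m,62)-2/np.sin(th); print(len(P),"theta",th,"slide",h+75,"zmax",P[:,2].max())
E
python3 cov.py side s3; python3 cov.py wrist
```

```text
clock: 8.55
tcp_pos: [0.64, 0.036, 0.0576]
orientation: [3.079, 0.622, -0.001]
contact_force: [-4.0, -1.3, 5.9]
grip_width: 0.0003
gripper_force: 3.4
t 8.55 box mm [-96.9   0.7  57.6] toolx yaw 22.84 z [-0. -0. -1.] F box [ 4.2 -0.3  5.9] gw 0.0003
355 theta 1.565055737737279 slide -35.651856488511285 zmax 199.17821270649452
27000 theta 1.1569580464762703 slide -80.9875779617183 zmax 188.88412032242974
```

```bash
python3 -m crank '[[[0.3,0,0],[0,0,0]],[[0.3,0,0],[0,0,0]],[[0,0,0],[0,0,0]]]'
python3 s.py
python3 -m crank '[[[-2,0,-1],[0,0,0]],[[-4,0,-4],[0,0,0]],[[-4,0,-5],[0,0,0]],[[0,0,-5],[0,0,0]],[[0,0,-2],[0,0,0]]]'
python3 -m crank '[[[0,0,0],[0,0,0]],[[0,0,0],[0,0,0]]]'
python3 s.py; sed -i 's/&(abs(P\[:,1\])>22)//' cov.py; python3 cov.py wrist w3
```

```text
clock: 8.95
tcp_pos: [0.6403, 0.036, 0.0572]
orientation: [3.078, 0.62, -0.018]
contact_force: [-19.0, -4.6, 18.0]
grip_width: 0.0003
gripper_force: 13.2
t 8.95 box mm [-97.2   0.8  57.2] toolx yaw 22.79 z [-0.011 -0.004 -1.   ] F box [19.3 -3.2 18. ] gw 0.0003
clock: 9.45
tcp_pos: [0.568, 0.0049, 0.2169]
orientation: [3.078, 0.621, 0.013]
contact_force: [1.0, 0.3, 0.9]
grip_width: 0.0002
gripper_force: 0.0
clock: 9.65
tcp_pos: [0.5661, 0.0049, 0.2119]
orientation: [3.079, 0.622, 0.002]
contact_force: [0.1, 1.1, -0.6]
grip_width: -0.0002
gripper_force: 0.0
t 9.65 box mm [-16.8   0.7 211.9] toolx yaw 22.85 z [ 0.001  0.    -1.   ] F box [-0.6 -1.  -0.6] gw -0.0002
13865 theta 2.339965584044707 slide 0.35006126286346273 zmax 157.7301052627275
```

Slide back to ≈0 mm and the cover is at 2.34 rad. Next I go over and behind with the tip at z≈120 mm, below the thumb step so it can't catch. Then I'll push slowly and watch the force.

```bash
python3 -m crank '[[[5,0,0],[0,0,0]],[[5,0,0],[0,0,0]],[[5,0,0],[0,0,0]],[[4.2,0,0],[0,0,0]],[[0,0,2],[0,0,0]]]'
python3 -m crank '[[[0,0,4],[0,0,0]],[[0,0,4],[0,0,0]],[[0,0,3.5],[0,0,0]],[[0,0,0],[0,0,0]],[[0,0,0],[0,0,0]]]'
python3 s.py
```

```text
clock: 10.2
tcp_pos: [0.7469, 0.0839, 0.1905]
orientation: [-3.076, -0.626, -0.006]
contact_force: [0.1, 0.3, 0.2]
grip_width: 0.0001
gripper_force: 0.0
clock: 10.7
tcp_pos: [0.7417, 0.0795, 0.0755]
orientation: [-3.079, -0.623, 0.004]
contact_force: [1.2, 1.5, 1.4]
grip_width: -0.0002
gripper_force: 0.0
t 10.7 box mm [-2.076e+02  1.000e-01  7.550e+01] toolx yaw 22.87 z [-0.003 -0.    -1.   ] F box [-1.7 -0.9  1.4] gw -0.0002
```

```bash
python3 -m crank '[[[-1.2,0,0],[0,0,0]],[[-1,0,0],[0,0,0]],[[-0.8,0,0],[0,0,0]],[[-0.6,0,0],[0,0,0]],[[-0.6,0,0],[0,0,0]]]' >/dev/null; python3 s.py
python3 -m crank '[[[-0.5,0,0],[0,0,0]],[[-0.5,0,0],[0,0,0]],[[-0.5,0,0],[0,0,0]],[[0,0,0],[0,0,0]]]'>/dev/null; python3 s.py
```

```text
t 11.2 box mm [-168.5    0.9   79.4] toolx yaw 22.85 z [ 0.006  0.001 -1.   ] F box [-3.6 -0.5  4.6] gw -0.0003
t 11.6 box mm [-151.7    0.8   77.8] toolx yaw 22.84 z [ 0.002  0.    -1.   ] F box [-4.5  0.9  5.2] gw -0.0001
```

```bash
cat > cov2.py <<'E'
from box import *
im,d,W=cloud("side"); b=tobox(W)
P=b.reshape(-1,3); P=P[(abs(P[:,1])<55)&(P[:,2]>68)&(P[:,2]<188)&(P[:,0]<40)&(P[:,0]>-170)]
rng=np.random.default_rng(0); best=(0,)
for _ in range(600):
    i,j=rng.choice(len(P),2,0); v=P[j,[0,2]]-P[i,[0,2]]; L=np.hypot(*v)
    if L<20: continue
    v/=L; v*=np.sign(v[1]) or 1; nn=np.array([v[1],-v[0]]); e=(P[:,[0,2]]-P[i,[0,2]])@nn; k=abs(e)<2
    if k.sum()>best[0]: best=(k.sum(),k)
Q=P[best[1]][:,[0,2]]; c=Q.mean(0); v=np.linalg.svd(Q-c)[2][0]; v*=np.sign(v[1]); th=np.arctan2(v[1],v[0])
nn=np.array([v[1],-v[0]]); c=c-2*nn; print(best[0],"theta",th.round(3),"slide",(c[0]+(62-c[1])*v[0]/v[1]+75).round(1),"P z",P[best[1]][:,2].max().round(0))
E
python3 cov2.py
```

```text
1042 theta 2.323 slide 27.7 P z 185.0
```

The cover is at θ≈2.3 with the bar pushed forward again. Friction at the edge jams a level push while the cover leans back. I'll draw the bar back the same way, then fold by moving the finger along the edge's arc (up and forward) so it can't jam.

```bash
python3 -m crank '[[[2,0,0],[0,0,0]],[[0,0,-4.5],[0,0,0]],[[0,0,-4.5],[0,0,0]],[[-1,0,-4],[0,0,0]],[[-4.9,0,0],[0,0,0]]]' >/dev/null
python3 -m crank '[[[-4.9,0,0],[0,0,0]],[[-4.2,0,2],[0,0,0]],[[0,0,4.8],[0,0,0]],[[0,0,4.8],[0,0,0]],[[0,0,3.8],[0,0,0]]]' >/dev/null
python3 s.py
python3 -m crank '[[[1,0,0],[0,0,0]],[[1,0,0],[0,0,0]],[[1,0,0],[0,0,0]],[[1,0,0],[0,0,0]]]' >/dev/null
python3 s.py
```

```text
t 12.65 box mm [-16.9   0.2  49.6] toolx yaw 22.8 z [-0.006 -0.001 -1.   ] F box [-0.  -0.1 -0.2] gw -0.0001
t 13.05 box mm [-63.9   0.8  55.1] toolx yaw 22.86 z [ 0.004  0.    -1.   ] F box [0.4 0.3 0. ] gw 0.0002
```

```bash
python3 -m crank '[[[0.8,0,0],[0,0,0]],[[0.8,0,0],[0,0,0]],[[0.8,0,0],[0,0,0]],[[0.6,0,0],[0,0,0]],[[0.5,0,0],[0,0,0]]]' >/dev/null
python3 s.py
python3 -m crank '[[[0,0,0],[0,0,0]]]' >/dev/null
python3 s.py
```

```text
t 13.55 box mm [-94.5   0.8  54.3] toolx yaw 22.82 z [-0.004 -0.002 -1.   ] F box [18.6 -1.6 19.7] gw -0.0
t 13.65 box mm [-94.2   0.8  54.5] toolx yaw 22.82 z [-0.004 -0.003 -1.   ] F box [11.5 -1.7 14.5] gw -0.0002
```

```bash
python3 -m crank '[[[-2.5,0,0],[0,0,0]],[[-1,0,-4.8],[0,0,0]],[[0,0,-4.9],[0,0,0]],[[0,0,-4.9],[0,0,0]],[[4.9,0,0],[0,0,0]]]' >/dev/null
python3 -m crank '[[[4.9,0,0],[0,0,0]],[[4.6,0,0],[0,0,0]],[[0,0,4.9],[0,0,0]],[[0,0,4.9],[0,0,0]],[[0,0,4.5],[0,0,0]]]' >/dev/null
python3 s.py
python3 -m crank '[[[0,0,0],[0,0,0]],[[0,0,0],[0,0,0]]]' >/dev/null
python3 s.py; python3 cov2.py
```

```text
t 14.65 box mm [-205.9    0.4   54.7] toolx yaw 22.86 z [ 0.001  0.    -1.   ] F box [-0.  -0.2 -0.1] gw -0.0001
t 14.85 box mm [-205.7    0.5   56.8] toolx yaw 22.85 z [-0.  0. -1.] F box [-0.6 -0.4  1.3] gw -0.0001
1025 theta 2.342 slide 1.7 P z 159.0
```

```bash
python3 -m crank '[[[-1,0,0.2],[0,0,0]],[[-1,0,0.2],[0,0,0]],[[-0.6,0,-0.4],[0,0,0]],[[-0.6,0,-0.7],[0,0,0]],[[-0.6,0,-0.7],[0,0,0]]]' >/dev/null
python3 s.py
python3 -m crank '[[[-0.6,0,-0.6],[0,0,0]],[[0,0,0],[0,0,0]]]' >/dev/null
python3 s.py; python3 cov2.py
```

```text
t 15.4 box mm [-166.5    0.8   71.1] toolx yaw 22.84 z [ 0. -0. -1.] F box [ 0.2 -0.3  0.6] gw 0.0001
t 15.6 box mm [-160.9    1.1   77.3] toolx yaw 22.82 z [ 0.001 -0.    -1.   ] F box [-0.3  1.1 -0.5] gw 0.0001
994 theta 2.151 slide 2.1 P z 186.0
```

The fold is working: θ=2.15, slide unchanged and almost no force.

```bash
python3 -m crank '[[[-0.9,0,-0.6],[0,0,0]],[[-1,0,-0.6],[0,0,0]],[[-0.9,0,-0.4],[0,0,0]],[[-1,0,-0.4],[0,0,0]]]' >/dev/null
python3 s.py; python3 cov2.py
python3 -m crank '[[[-1,0,-0.3],[0,0,0]],[[-1,0,-0.2],[0,0,0]],[[-0.8,0,-0.1],[0,0,0]],[[-0.7,0,-0.1],[0,0,0]]]' >/dev/null
python3 s.py; python3 cov2.py
```

```text
t 16.05 box mm [-122.3    0.6   96.3] toolx yaw 22.85 z [ 0. -0. -1.] F box [ 0.1 -0.2 -0.4] gw -0.0001
735 theta 1.825 slide 1.5 P z 188.0
t 16.5 box mm [-87.3   0.6 103. ] toolx yaw 22.84 z [-0. -0. -1.] F box [-0.6 -0.2 -0.6] gw -0.0003
331 theta 1.471 slide 0.9 P z 188.0
```

```bash
python3 -m crank '[[[-1,0,0.1],[0,0,0]],[[-1,0,0.2],[0,0,0]],[[-0.9,0,0.3],[0,0,0]],[[-0.9,0,0.5],[0,0,0]],[[-0.9,0,0.5],[0,0,0]]]' >/dev/null
python3 s.py
python3 -m crank '[[[-0.8,0,0.6],[0,0,0]],[[-0.7,0,0.7],[0,0,0]],[[-0.6,0,0.8],[0,0,0]],[[-0.5,0,0.8],[0,0,0]]]' >/dev/null
python3 s.py; python3 cov2.py
```

```text
t 17.05 box mm [-40.3   0.6  86.4] toolx yaw 22.85 z [-0. -0. -1.] F box [-1.4 -0.2 -0.6] gw -0.0
t 17.45 box mm [-14.8   0.6  57.2] toolx yaw 22.85 z [ 0.  0. -1.] F box [-1.3  0.5  0.6] gw 0.0005
566 theta 0.418 slide -12.6 P z 117.0
```

```bash
python3 -m crank '[[[-0.3,0,0.7],[0,0,0]],[[-0.3,0,0.7],[0,0,0]],[[-0.2,0,0.6],[0,0,0]],[[-0.1,0,0.4],[0,0,0]],[[0,0,0.3],[0,0,0]]]' >/dev/null
python3 s.py
python3 - <<'E'
from box import *
im,d,W=cloud("side"); b=tobox(W); P=b.reshape(-1,3)
P=P[(abs(P[:,1])<58)&(abs(P[:,1])>25)&(P[:,2]>50)&(P[:,2]<110)&(P[:,0]<110)&(P[:,0]>-95)]
for x in range(-90,110,10):
    s=P[(P[:,0]>=x)&(P[:,0]<x+10)]; print(x,len(s),np.median(s[:,2]).round(1) if len(s) else "")
cv2.imwrite("pics/s4.png",cv2.resize(im[120:290,220:420,::-1],None,fx=3,fy=3))
E
```

```text
t 18.0 box mm [-5.8  0.5 30.4] toolx yaw 22.85 z [-0.001 -0.    -1.   ] F box [0.7 0.  1.4] gw -0.0001
-90 20 56.1
-80 40 66.7
-70 51 66.0
-60 51 66.7
-50 52 66.7
-40 43 67.4
-30 35 67.4
-20 30 67.9
-10 33 68.5
0 52 69.1
10 45 69.6
20 59 77.4
30 63 74.1
40 56 71.0
50 43 70.4
60 34 75.3
70 58 72.4
80 55 72.1
90 24 66.7
100 0
```

View pics/s4.png

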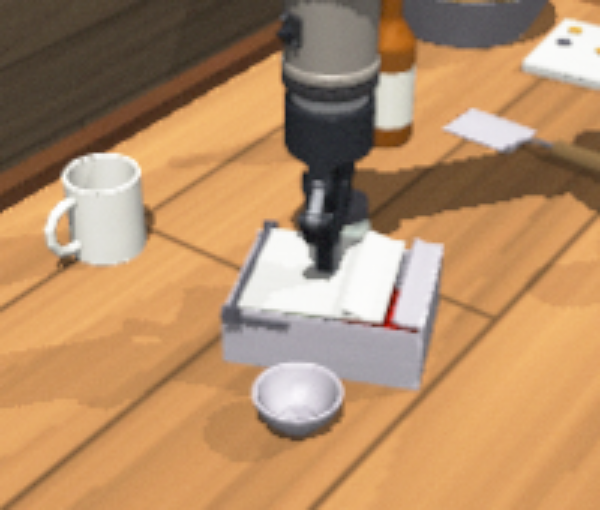

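The cover is nearly flat, slope ≈0.04 rad, with the step face at x≈20. The edge is short of the lip and the fingertip is at (322,268). I'll press down a little and then push.

```bash
python3 -m crank '[[[0,0,0.3],[0,0,0]],[[0,0,0.3],[0,0,0]],[[0,0,0],[0,0,0]]]' >/dev/null; python3 s.py
python3 -m crank '[[[-0.4,0,0.1],[0,0,0]],[[-0.5,0,0],[0,0,0]],[[-0.5,0,0],[0,0,0]],[[0,0,0],[0,0,0]]]' >/dev/null; python3 s.py
```

```text
t 18.35 box mm [-6.9  0.7 26.5] toolx yaw 22.85 z [ 0.001 -0.    -1.   ] F box [ 5.  -1.8 15.5] gw -0.0001
t 18.75 box mm [ 3.7  0.7 26.5] toolx yaw 22.88 z [ 0.008  0.002 -1.   ] F box [-1.6 -2.1 15.4] gw 0.0005
```

```bash
python3 -m crank '[[[-0.4,0,-0.1],[0,0,0]],[[-0.5,0,0],[0,0,0]],[[-0.5,0,0],[0,0,0]],[[0,0,0],[0,0,0]]]' >/dev/null; python3 s.py
python3 -m crank '[[[-0.5,0,0],[0,0,0]],[[-0.5,0,0],[0,0,0]],[[0,0,0],[0,0,0]]]' >/dev/null; python3 s.py
```

```text
t 19.15 box mm [18.7  0.8 26.7] toolx yaw 22.87 z [ 0.006  0.001 -1.   ] F box [-2.7 -0.9  9.2] gw 0.0003
t 19.45 box mm [28.3  0.9 26.7] toolx yaw 22.87 z [ 0.007  0.001 -1.   ] F box [-3.3 -1.   8.8] gw 0.0003
```

```bash
python3 -m crank '[[[-0.4,0,0],[0,0,0]],[[-0.4,0,0],[0,0,0]],[[0,0,0],[0,0,0]]]' >/dev/null; python3 s.py
python3 -m crank '[[[-0.3,0,0],[0,0,0]],[[-0.3,0,0],[0,0,0]],[[0,0,0],[0,0,0]]]' >/dev/null; python3 s.py
```

```text
t 19.75 box mm [34.2  1.  27. ] toolx yaw 22.9 z [ 0.01   0.003 -1.   ] F box [-8.6 -1.3  3.4] gw 0.0002
t 20.05 box mm [33.9  1.  28.4] toolx yaw 22.98 z [ 0.021  0.006 -1.   ] F box [-19.5  -0.   -1.4] gw -0.0001
```

Home stop reached: x=34 puts the step at 46 mm, and the push force jumped to 19 N. I'll release the preload, lift away and check.

```bash
python3 -m crank '[[[0.4,0,0],[0,0,0]],[[0.5,0,-0.2],[0,0,0]],[[0,0,-1],[0,0,0]],[[0,0,-4],[0,0,0]],[[0,0,-4.5],[0,0,0]]]' >/dev/null; python3 s.py
python3 -m crank '[[[0,0,-4.5],[0,0,0]],[[4.5,0,0],[0,0,0]],[[0,0,0],[0,0,0]],[[0,0,0],[0,0,0]],[[0,0,0],[0,0,0]]]' >/dev/null; python3 s.py
python3 - <<'E'
from box import *
im,d,W=cloud("side"); b=tobox(W); P=b.reshape(-1,3)
P=P[(abs(P[:,1])<58)&(P[:,2]>50)&(P[:,2]<110)&(P[:,0]<110)&(P[:,0]>-95)]
for x in range(-90,100,10):
    s=P[(P[:,0]>=x)&(P[:,0]<x+10)]; print(x,len(s),np.median(s[:,2]).round(1) if len(s) else "")
cv2.imwrite("pics/s5.png",cv2.resize(im[120:290,220:420,::-1],None,fx=3,fy=3))
E
```

```text
t 20.55 box mm [ 39.   -0.2 121.5] toolx yaw 22.86 z [-0.005  0.    -1.   ] F box [-0.7  1.   0.2] gw -0.0002
t 21.05 box mm [ -6.4   0.4 165.8] toolx yaw 22.84 z [-0.003 -0.    -1.   ] F box [ 0.3 -0.1  0.2] gw -0.0
-90 53 55.4
-80 12 57.1
-70 16 56.3
-60 20 66.6
-50 97 66.7
-40 91 65.9
-30 94 66.1
-20 96 66.3
-10 90 66.9
0 99 67.2
10 96 67.3
20 96 67.6
30 94 68.1
40 82 75.1
50 107 74.8
60 95 73.9
70 102 72.1
80 96 72.0
90 38 65.0
```

View pics/s5.png

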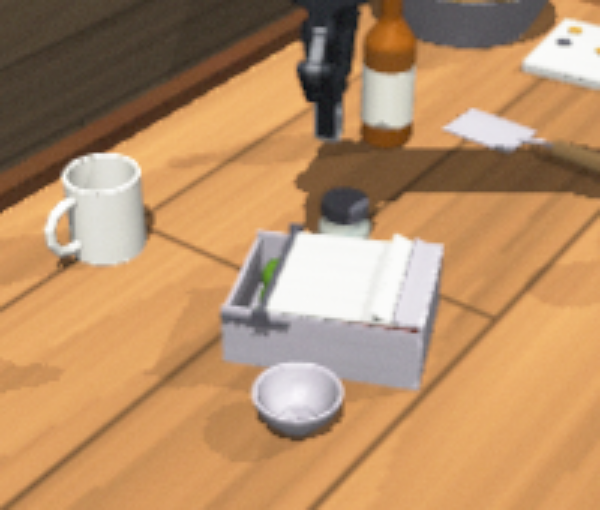

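The cover lies flat (slope ≈0.02 rad), slid fully forward with its edge under the lip, and the bystanders haven't moved.

```bash
python3 -c "
from bench import r
print(r.hand_in())"
```

```text
the job is handed in; nothing more can be done
None
```

I handed the job in with the cover flat (slope about 0.03 rad), its edge about 17 mm under the lip and the hand clear; no verdict came back, and two early pushes slid the hinge bar forward by mistake, so I drew it back each time before folding.

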